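# Turn the cat statuette to the camera and take its catalogue picture

## Task

Turn the turntable by pushing on its spokes with a fingertip until the cat statuette standing on it looks straight into the camera lens, and let the table come to rest. Then press the shutter button fully down to take the picture, let it spring back and move clear. Do not touch or lift the statuette, do not press the shutter before it faces the camera, and leave everything else standing where it is.

Things in the scene. Friction and masses are not known exactly. Their poses are not given: they have to be found in the camera images.
- statue: seated brass cat statuette, loose, 320 to 630 g, 150 mm tall, on an oblong foot 76 mm (front to back) by 54 mm, standing near the middle of the turntable (up to 6 mm off centre). Origin: centre of the foot's underside. Its own -x axis is where the cat looks (muzzle and forelegs on that side), z up. It may start facing any way at least 50 degrees off the camera, unrelated to the spokes. It rides round with the turntable by friction.
- table_centre (a point): point on the turntable's upright axis at the top of its wooden disc, 44 mm above the work surface. The disc is 156 mm across and 16 mm thick. Four equal flat steel spokes, 90 degrees apart, reach out level to 162 mm from the axis; each is 10 mm thick and 26 mm tall, its lower edge 28 mm and its upper edge 54 mm above the work surface, with free space under and between the spokes outside the disc (except the camera rail).
- spoke_tip (a point): middle of the outer end of one of the four spokes, 162 mm from the turntable's axis, 41 mm above the work surface; turns with the table
- turntable (a joint): turning angle of the turntable in rad, growing anticlockwise seen from above; turns freely both ways (more than a full turn) with slight drag (about 1 N at a spoke's end) and stays where it is left
- station: fixed base under the turntable, with the camera. Origin: turntable axis at the work surface; +x points level to the camera, so the cat must look along +x. A rail 50 mm wide, 12 mm high runs out along +x under the spokes to the black camera, which looks back at the axis: lens front 264 mm, back 338 mm from the axis; body 118 mm wide, lens at height 120 mm, top at 174 mm.
- muzzle (a point): tip of the cat's muzzle: 28 mm in front of the statuette's upright middle line, 110 mm above its foot's underside
- shutter_top (a point): centre of the top of the round black shutter button (30 mm across) on a grey release box 90 x 70 x 26 mm fixed to the work surface, left or right of the turntable; pressed straight down
- shutter (a joint): travel of the shutter button in m: 0 released, 0.006 fully down; about 4 N takes it fully down, and it springs back
- jar: amber glass jar with black cap, 66 mm across, 85 mm tall, origin under its centre; leave alone
- cat_a: small brass cat, 83 mm tall, beside the release box; origin under its foot; leave alone
- cat_b: small dark cat, 75 mm tall, beside the release box; origin under its foot; leave alone
- obelisk: small marble obelisk, 44 mm across, 85 mm tall; origin under its foot; leave alone
- tape: roll of paper tape lying flat, 90 mm across, 24 mm high; leave alone
- brush: brush lying on the table; leave alone
- cat_c: dark cat statuette 150 mm tall standing on the work surface at the far left; leave alone

How it is judged:
By the outcome, as a careful person would: the job done as asked, in the order asked, and still so for the second after the job is handed in, with the robot touching nothing.
It also fails if it takes over 64 s, if anything falls off the work surface, if the arm or the gripper's body presses on something with over 40 N, if the wrist force passes 120 N, or if a joint passes its speed limit or range.

## Robot

A 6-joint arm with a two-finger parallel gripper is mounted at the origin on the work surface. World frame = base frame: x ahead of the robot, y to its left, z up, the work surface at z = 0. Lengths are in m, angles in rad, forces in N, time in s.
With the tool pointing down it reaches from about 0.25 to 0.8 m from the base axis. Payload 8.5 kg.
Tool frame: the origin (TCP) lies at the very end of the fingers, on their centre line; the grasp point (between the pads) lies r.grip_point_offset behind it (r.grip_point_offset is the distance from the TCP to the grasp point, in m); z points along the fingers, x is the direction in which the jaws open and shut, and the axes are right-handed (so a half turn about z gives the same grasp; the last joint's range is limited). The gripper opens to 85 mm and grips with 20 to 120 N. Pads are 22 mm wide; open, the fingers measure 114 mm over their backs; the gripper's body (76 mm by 85 mm) begins 54 mm behind the grasp point. The pads swing forward as they close: fully open they stand 13 mm farther back than shut.
Start: joints at [-1.29, 0.238, -0.013, 1.319, 0, 1.571], TCP at [0.145, -0.504, 0.231] pointing down, gripper open.
Joint ranges: [-2.66, 2.66], [-1.03, 1.9], [-1.14, 1.46], [-1.82, 2.27], [-1.45, 1.34], [-3.14, 3.14]. Speed limits (rad/s): [2.22, 2.22, 2.79, 3.14, 3.14, 3.14].

## Interface

Orientations are given as a unit quaternion [x, y, z, w].
In Python, from station import r gives the robot as it stands.
- The arm moves only by the shell command python3 -m handwheel 'ROWS' [FORCE]. ROWS is JSON, a list that holds one entry, the list of rows, each a list of 7 numbers: the shift along the tool's x, y, z in m, then the turn, a rotation vector about the tool's x, y, z in degrees, then the closure, from 0 (fully open) to 1 (shut). In form: [[[tx, ty, tz, rx, ry, rz, hand], ...]]. A call has 1 to 12 rows; each row shifts and turns the commanded pose from where the row before left it, along the tool's axes as they then stand; what a row does not reach is not made up. A row lasts 1/12 s, in which the tool goes at most 41.7 mm and 7.16 degrees, less where a joint would pass 70% of its speed; a pose out of reach is approached as far as the arm can. A call with a gripper value outside its range is refused whole. The fingers move at their own pace and stop on an object; FORCE is the grip in N (left out, the last holds). Time passes only in rows, so rows that do not move let the fingers close. It gives the time, the measured TCP pose, the force and the opening at its end, in the units of the state.
- r.sense(): the state, without advancing time (a new reading comes with each control period).
- r.capture(name): name is "scene" or "top"; returns the picture (384x512x3 uint8, red, green, blue); there is no depth.
- r.calibration(name): a dict with "fx", "fy", "cx", "cy" (pixels), "k1" (the pictures are not rectified: a ray, as slopes to the right and down, at radius r is drawn at 1 + k1 r^2 times it, then the intrinsics apply), "pose" (4x4, takes a point from camera to world coordinates). Camera axes: x right, y up, looking along -z (the intrinsics and any distortion apply to the point x, -y, -z); pixel columns grow to the right and rows downward; lengths in m; the calibration is good to about 2 mm. A picture is of the moment at which its call begins. calibration takes no time and is no camera call.
- r.close_job(): hands the job in, once; it reports no verdict.
The state is a dict: "time_s": time; "joints": joint angles; "dq": joint speeds; "joint_efforts": joint torques, N m; "ee_pos": TCP position; "ee_rot": TCP orientation; "wrist_force": force on the tool from outside, world axes, zero at the start; "wrist_torque": the same for the moment, N m; "grip_width": finger opening in m.
Only numpy, scipy, OpenCV 4.12 (cv2) and the standard library are available. Lean on these libraries where they do the work, as an engineer would, in place of code of your own. Each camera call takes 0.05 s, during which the arm holds its last target.

## Working session

There is one attempt and no reset: what is moved stays moved. The work goes in short steps, Python scripts to look and compute and a shell command to move; the robot and the scene stay as the last step left them, time stands still between calls to the robot, and variables do not carry over. Pictures are saved under pics/ and viewed, and the job is handed in when it is done.

```bash
mkdir -p pics; ls; python3 - <<'E'
from station import r
import cv2,numpy as np
for n in("scene","top"):
    im=r.capture(n); cv2.imwrite(f"pics/{n}0.png",im[:,:,::-1])
    c=r.calibration(n); print(n,{k:(np.round(v,4).tolist()) for k,v in c.items()})
s=r.sense(); print(s, r.grip_point_offset)
E
```

```text
pics
scene {'fx': 415.5942, 'fy': 415.5942, 'cx': 248.8313, 'cy': 201.534, 'k1': -0.0053, 'pose': [[0.6412, -0.5679, 0.5161, 1.1075], [0.7674, 0.4719, -0.4341, -0.4962], [0.003, 0.6744, 0.7383, 0.9497], [0.0, 0.0, 0.0, 1.0]]}
top {'fx': 411.0706, 'fy': 411.0706, 'cx': 264.9386, 'cy': 194.6932, 'k1': 0.0321, 'pose': [[0.0209, 0.995, -0.0973, 0.3894], [-0.9997, 0.0193, -0.0175, -0.016], [-0.0155, 0.0976, 0.9951, 1.295], [0.0, 0.0, 0.0, 1.0]]}
{'time_s': 0.1, 'joints': array([-1.29003320e+00,  2.38724865e-01, -1.41694606e-02,  1.31917282e+00,
        4.15819398e-05,  1.57079563e+00]), 'dq': array([ 0.00046631, -0.00069465,  0.00203456, -0.00181336,  0.00024569,
       -0.00056157]), 'joint_efforts': array([ 2.09628561e-03, -5.39719069e+01,  3.46999061e+01,  1.34108355e-02,
        1.27801786e-04, -7.05619328e-06]), 'ee_pos': array([ 0.14538376, -0.50409221,  0.23073995]), 'ee_rot': array([ 7.99089827e-01, -6.01211314e-01, -4.95250112e-04, -3.98630234e-04]), 'wrist_force': array([ 0.44251162,  0.65355644, -0.63988548]), 'wrist_torque': array([ 0.00390502, -0.01505428,  0.01474828]), 'grip_width': 0.08556819116952094} 0.0187
```

View pics/scene0.png

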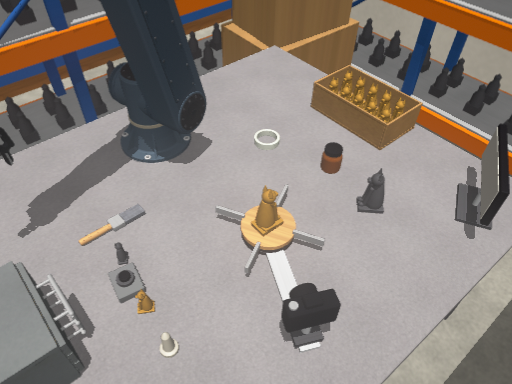

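View pics/top0.png

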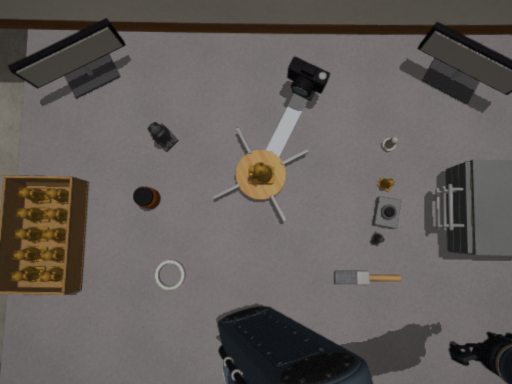

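The scene view shows the turntable at about (268,228), the camera at (305,305) and the release box at (126,280). In the top view the turntable is at (261,175), the photo camera at (308,77) and the button at (388,212). Next I'll enlarge the crops.

```bash
cat > h.py <<'E'
from station import r
import cv2,numpy as np
def cal(n):
    c=r.calibration(n); K=np.array([[c['fx'],0,c['cx']],[0,c['fy'],c['cy']],[0,0,1.]]); return K,np.array([c['k1'],0,0,0,0.]),np.array(c['pose'])
def proj(n,P):
    K,d,T=cal(n); P=np.atleast_2d(P).astype(float); R=np.diag([1,-1,-1.])@T[:3,:3].T
    return cv2.projectPoints(P,cv2.Rodrigues(R)[0],-R@T[:3,3],K,d)[0][:,0]
def ray(n,uv,z):
    K,d,T=cal(n); p=cv2.undistortPoints(np.array(uv,float).reshape(-1,1,2),K,d)[:,0]
    D=np.c_[p[:,0],-p[:,1],-np.ones(len(p))]@T[:3,:3].T; o=T[:3,3]
    return o+D*((z-o[2])/D[:,2])[:,None]
def crop(n,im,box,f,out):
    x0,y0,x1,y1=box; cv2.imwrite(out,cv2.resize(im[y0:y1,x0:x1,::-1],None,fx=f,fy=f,interpolation=cv2.INTER_CUBIC))
E
python3 - <<'E'
import cv2
from h import *
a=cv2.imread('pics/top0.png')[:,:,::-1];b=cv2.imread('pics/scene0.png')[:,:,::-1]
crop('',a,(200,50,340,230),3.3333,'pics/c1.png'); 
crop('',b,(205,175,345,355),3.3333,'pics/c2.png')
crop('',a,(330,120,450,300),3.3333,'pics/c3.png')
E
```

```text
(no output)
```

View pics/c1.png

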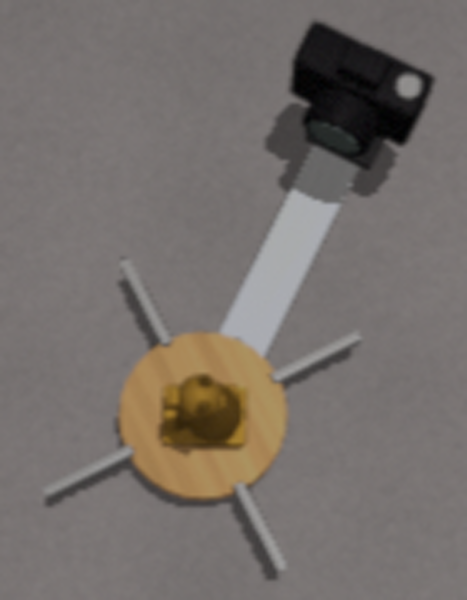

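View pics/c2.png

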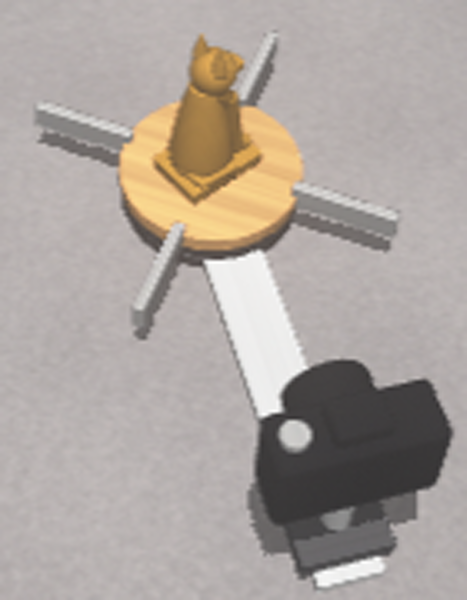

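View pics/c3.png

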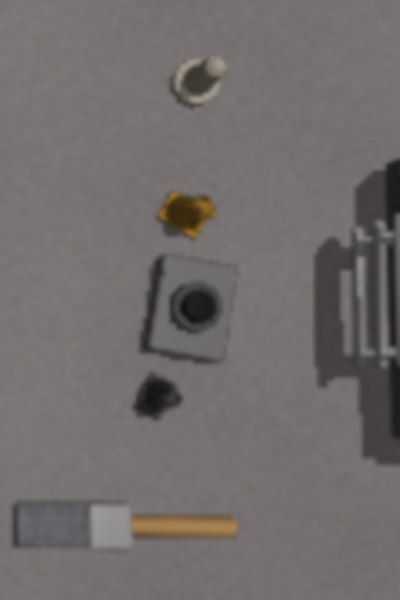

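```bash
python3 - <<'E'
from h import *
def o(p,x0,y0): return (np.array(p,float)+.5)/3.3333-.5+[x0,y0]
tt=ray('top',o([(125,262),(357,337),(46,495),(280,570)],200,50),.054)
ts=ray('scene',o([(274,36),(38,106),(397,216),(139,308)],205,175),.054)
for t in(tt,ts):
    c=t[:,:2].mean(0); print('centre',c); d=t[:,:2]-c; print(np.linalg.norm(d,axis=1),np.degrees(np.arctan2(d[:,1],d[:,0])))
def yaw(a,b): d=b-a; return np.degrees(np.arctan2(d[1],d[0]))
rt=ray('top',o([(222,333),(293,190),(265,358),(340,203)],200,50),.012); print('rail',rt[:,:2].tolist(),yaw(rt[0],rt[1]),yaw(rt[2],rt[3]))
rs=ray('scene',o([(207,262),(262,415),(263,252),(310,372)],205,175),.012); print('rail',rs[:,:2].tolist(),yaw(rs[0],rs[1]),yaw(rs[2],rs[3]))
print('button',ray('top',o([(198,307)],330,120),.035))
print('box corners',ray('top',o([(163,255),(239,266),(222,361),(148,350)],330,120),.026))
E
```

```text
centre [0.57337899 0.02151683]
[0.15975448 0.15946972 0.15969272 0.15833008] [  27.6827765   -62.00393509  118.50675927 -152.24163727]
centre [0.57692423 0.02104862]
[0.15794641 0.16031274 0.15916638 0.15896655] [ 117.37579627 -151.83507838   28.53635035  -62.20473435]
rail [[0.6586405351426123, 0.0053584628262261895], [0.7988975075879917, -0.05984410868208211], [0.6352857248661967, -0.035925656244348105], [0.7868333949459511, -0.1049939956037246]] -24.93274407440126 -24.501279482056127
rail [[0.6309388668458984, -0.03026045526012011], [0.7627706661262665, -0.09159475276159168], [0.6530774762018896, 0.01209305884731765], [0.7593960546825909, -0.03768566245140925]] -24.9500441666015 -25.089153956546525
button [[ 0.46773252 -0.37280036  0.035     ]]
box corners [[ 0.51573166 -0.34376045  0.026     ]
 [ 0.50689645 -0.41306487  0.026     ]
 [ 0.41925116 -0.39661836  0.026     ]
 [ 0.42783355 -0.32953569  0.026     ]]
```

```bash
python3 - <<'E'
from h import *
a=cv2.imread('pics/top0.png');b=cv2.imread('pics/scene0.png')
def big(im,x0,y0,x1,y1,f): return cv2.resize(im[y0:y1,x0:x1],None,fx=f,fy=f,interpolation=cv2.INTER_CUBIC)
A=big(a,236,150,286,200,8);B=big(b,236,175,300,260,6.5)
h=max(A.shape[0],B.shape[0])
C=np.zeros((h,A.shape[1]+B.shape[1],3),np.uint8);C[:A.shape[0],:A.shape[1]]=A;C[:B.shape[0],A.shape[1]:]=B
print(A.shape,B.shape);cv2.imwrite('pics/d1.png',cv2.convertScaleAbs(C,alpha=1.4))
E
```

```text
(400, 400, 3) (552, 416, 3)
```

View pics/d1.png

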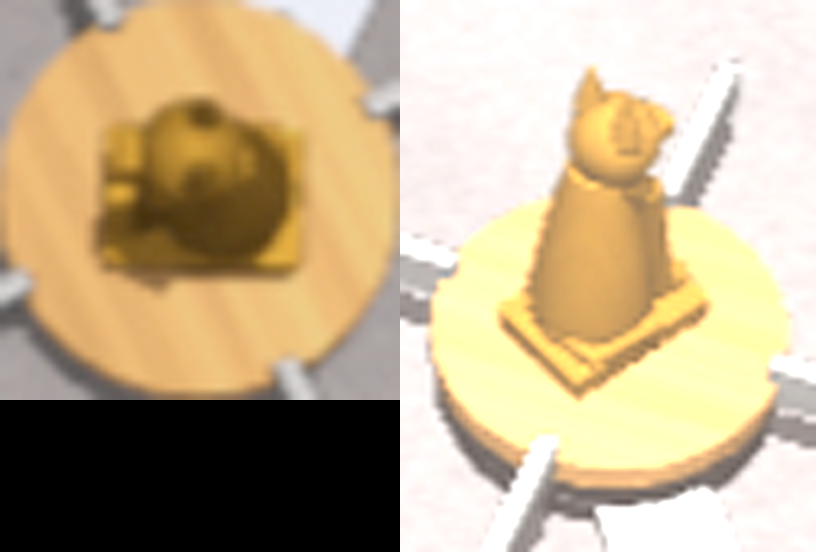

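Enlarged: the forelegs lie at the left in the top view (105–140, 150–240) and at the right in the scene view, so the cat looks roughly along +y. Now the foot corners.

```bash
python3 - <<'E'
from h import *
T=(np.array([(102,268),(300,272),(305,127),(107,122)])+.5)/8-.5+[236,150]
S=(np.array([(500-400,320),(580-400,396),(708-400,310)])+.5)/6.5-.5+[236,175]
for n,p,z in(('top',T,.050),('scene',S,.045)):
    w=ray(n,p,z)[:,:2]
    print(n,w.tolist())
    for i in range(len(w)-1):
        d=w[i+1]-w[i]; print(np.linalg.norm(d),np.degrees(np.arctan2(d[1],d[0])))
E
```

```text
top [[0.5458218031253868, 0.05736156773864199], [0.5457148420587256, -0.018219584323678133], [0.6016744812564765, -0.019070758671485992], [0.6022270816758823, 0.05683604999102363]]
0.0755812277469567 -90.0810838870999
0.05596611221902795 -0.871430515766008
0.07590882009720856 89.5828949599149
scene [[0.5439409819391187, -0.013982140607942395], [0.5972348672789531, -0.014688103359707383], [0.5973736171231928, 0.059036281667714186]]
0.053298560937630426 -0.7589298525478514
0.07372451559142845 89.89216904157044
```

Cat yaw is about 89.8° and the station yaw about −24.9°, so I need roughly −114.7° (clockwise). The foot measures 75×55 mm and the spoke radius 0.159, which agrees with the given sizes. I'll push the −152° spoke clockwise from its −y side along a near-side arc. First I'll square up the tool and shut the fingers.

```bash
python3 -m handwheel '[[[0,0,0,0,0,-6.72,1],[0,0,0,0,0,-6.72,1],[0,0,0,0,0,-6.72,1],[0,0,0,0,0,-6.72,1],[0,0,0,0,0,-6.72,1],[0,0,0,0,0,-6.72,1],[0,0,0,0,0,-6.72,1],[0,0,0,0,0,-6.72,1],[0,0,0,0,0,-6.72,1],[0,0,0,0,0,-6.72,1],[0,0,0,0,0,-6.72,1],[0,0,0,0,0,0,1]]]' 30
python3 - <<'E'
from h import *
from scipy.spatial.transform import Rotation as R
s=r.sense(); print(s['ee_pos'],R.from_quat(s['ee_rot']).as_matrix().round(3),s['joints'].round(2),s['grip_width'])
E
```

```text
time_s: 1.1
ee_pos: [0.1454, -0.5042, 0.2309]
ee_rot: [1.0, 0.003, -0.0, -0.0]
wrist_force: [-0.2, -0.0, -0.1]
grip_width: -0.0002
[ 0.14541464 -0.50420701  0.23093509] [[ 1.     0.005 -0.   ]
 [ 0.005 -1.     0.001]
 [-0.    -0.001 -1.   ]] [-1.29  0.24 -0.01  1.32 -0.    0.28] -0.00016164556337491562
```

```bash
python3 -m handwheel '[[[0.018,-0.0235,0,0,0,0,1],[0.018,-0.0235,0,0,0,0,1],[0.018,-0.0235,0,0,0,0,1],[0.018,-0.0235,0,0,0,0,1],[0.018,-0.0235,0,0,0,0,1],[0.018,-0.0235,0,0,0,0,1],[0.018,-0.0235,0,0,0,0,1],[0.018,-0.0235,0,0,0,0,1],[0.018,-0.0235,0,0,0,0,1],[0.018,-0.0235,0,0,0,0,1],[0.018,-0.0235,0,0,0,0,1],[0.018,-0.0235,0,0,0,0,1]]]'
python3 -m handwheel '[[[0.018,-0.023,0,0,0,0,1],[0.018,-0.023,0,0,0,0,1],[0.018,-0.023,0,0,0,0,1],[0.018,-0.023,0,0,0,0,1],[0.018,-0.023,0,0,0,0,1],[0.018,-0.023,0,0,0,0,1],[0,0,0,0,0,0,1]]]'
```

```text
time_s: 2.1
ee_pos: [0.362, -0.221, 0.2313]
ee_rot: [1.0, -0.002, -0.0, -0.0]
wrist_force: [0.1, -0.7, 0.1]
grip_width: 0.0
time_s: 2.68
ee_pos: [0.4719, -0.0812, 0.2309]
ee_rot: [1.0, -0.001, 0.0, -0.001]
wrist_force: [0.3, 0.2, 0.2]
grip_width: -0.0
```

```bash
python3 -m handwheel '[[[0,0,0.03,0,0,0,1],[0,0,0.03,0,0,0,1],[0,0,0.03,0,0,0,1],[0,0,0.03,0,0,0,1],[0,0,0.03,0,0,0,1],[0,0,0.025,0,0,0,1],[0,0,0.02,0,0,0,1],[0,0,0,0,0,0,1]]]'
python3 - <<'E'
from h import *
im=r.capture('scene'); cv2.imwrite('pics/s1.png',cv2.resize(im[150:300,170:370,::-1],None,fx=4,fy=4,interpolation=cv2.INTER_CUBIC))
print(r.sense()['ee_pos'])
C=np.array([.575,.0213]);rad=.143
# arc waypoint plan
p=r.sense()['ee_pos'][:2]-C; print(np.linalg.norm(p),np.degrees(np.arctan2(p[1],p[0])))
E
```

```text
time_s: 3.35
ee_pos: [0.4665, -0.0841, 0.0329]
ee_rot: [1.0, -0.002, -0.003, -0.001]
wrist_force: [-0.9, -0.9, 0.2]
grip_width: -0.0002
[ 0.4675629 -0.0842509  0.0348612]
0.15061116558866175 -135.50739193222236
```

View pics/s1.png

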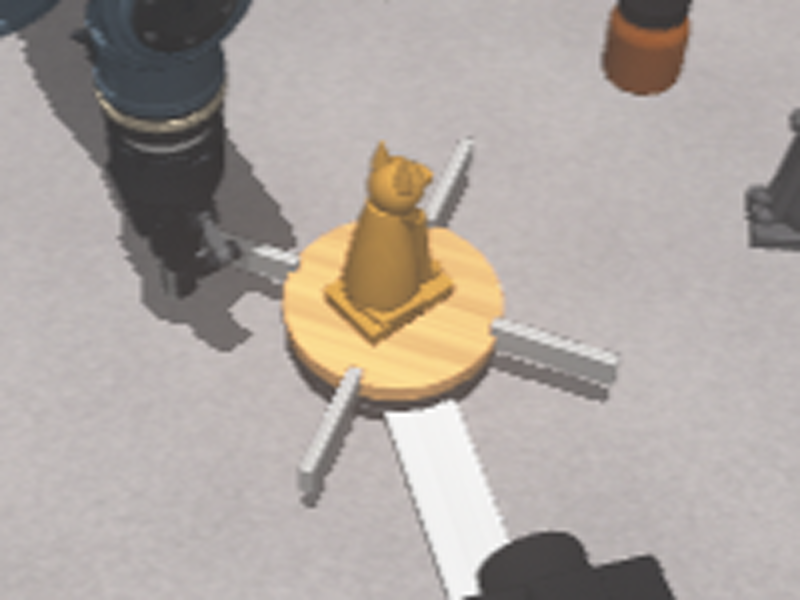

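The closed fingertip stands at (180–240, 250–290) on the near (−y) side of the −152° spoke, and the cat and table have not moved. Now the arc.

```bash
python3 - <<'E'
from h import *
C=np.array([.575,.0213]);p=np.array([.469,-.0842])
a=np.radians(np.r_[-137,-138.5,np.arange(-141,-253,-3)]); 
for i,t in enumerate(a):
    q=C+.145*np.array([np.cos(t),np.sin(t)]); d=np.round(q-p,3); p=p+d
    print(f"[{d[0]:.3f},{-d[1]:.3f},0,0,0,0,1],",end='\n' if i%12==11 else '')
print(len(a),p)
E
```

```text
[-0.000,-0.007,0,0,0,0,1],[-0.003,-0.002,0,0,0,0,1],[-0.004,-0.005,0,0,0,0,1],[-0.004,-0.006,0,0,0,0,1],[-0.005,-0.007,0,0,0,0,1],[-0.004,-0.006,0,0,0,0,1],[-0.003,-0.007,0,0,0,0,1],[-0.003,-0.007,0,0,0,0,1],[-0.003,-0.007,0,0,0,0,1],[-0.003,-0.007,0,0,0,0,1],[-0.002,-0.007,0,0,0,0,1],[-0.002,-0.007,0,0,0,0,1],
[-0.001,-0.008,0,0,0,0,1],[-0.001,-0.007,0,0,0,0,1],[-0.001,-0.008,0,0,0,0,1],[0.000,-0.007,0,0,0,0,1],[0.000,-0.008,0,0,0,0,1],[0.001,-0.008,0,0,0,0,1],[0.001,-0.007,0,0,0,0,1],[0.001,-0.008,0,0,0,0,1],[0.002,-0.007,0,0,0,0,1],[0.002,-0.007,0,0,0,0,1],[0.003,-0.007,0,0,0,0,1],[0.003,-0.007,0,0,0,0,1],
[0.003,-0.007,0,0,0,0,1],[0.003,-0.007,0,0,0,0,1],[0.004,-0.006,0,0,0,0,1],[0.005,-0.007,0,0,0,0,1],[0.004,-0.006,0,0,0,0,1],[0.005,-0.006,0,0,0,0,1],[0.005,-0.005,0,0,0,0,1],[0.006,-0.005,0,0,0,0,1],[0.006,-0.005,0,0,0,0,1],[0.006,-0.005,0,0,0,0,1],[0.006,-0.004,0,0,0,0,1],[0.006,-0.004,0,0,0,0,1],
[0.007,-0.004,0,0,0,0,1],[0.007,-0.003,0,0,0,0,1],[0.007,-0.003,0,0,0,0,1],[0.007,-0.002,0,0,0,0,1],40 [0.53   0.1588]
```

```bash
python3 -m handwheel '[[[0,-0.004,0,0,0,0,1],[-0.003,-0.005,0,0,0,0,1],[-0.004,-0.005,0,0,0,0,1],[-0.004,-0.006,0,0,0,0,1],[-0.005,-0.007,0,0,0,0,1],[-0.004,-0.006,0,0,0,0,1],[-0.003,-0.007,0,0,0,0,1],[-0.003,-0.007,0,0,0,0,1],[-0.003,-0.007,0,0,0,0,1],[-0.003,-0.007,0,0,0,0,1],[-0.002,-0.007,0,0,0,0,1],[-0.002,-0.007,0,0,0,0,1]]]'
python3 - <<'E'
from h import *
im=r.capture('top'); cv2.imwrite('pics/t1.png',cv2.resize(im[110:260,160:360,::-1],None,fx=4,fy=4,interpolation=cv2.INTER_CUBIC))
E
```

```text
time_s: 4.4
ee_pos: [0.4331, -0.0086, 0.0363]
ee_rot: [1.0, 0.0, -0.0, -0.0]
wrist_force: [0.7, -1.4, 0.2]
grip_width: 0.0
```

View pics/t1.png

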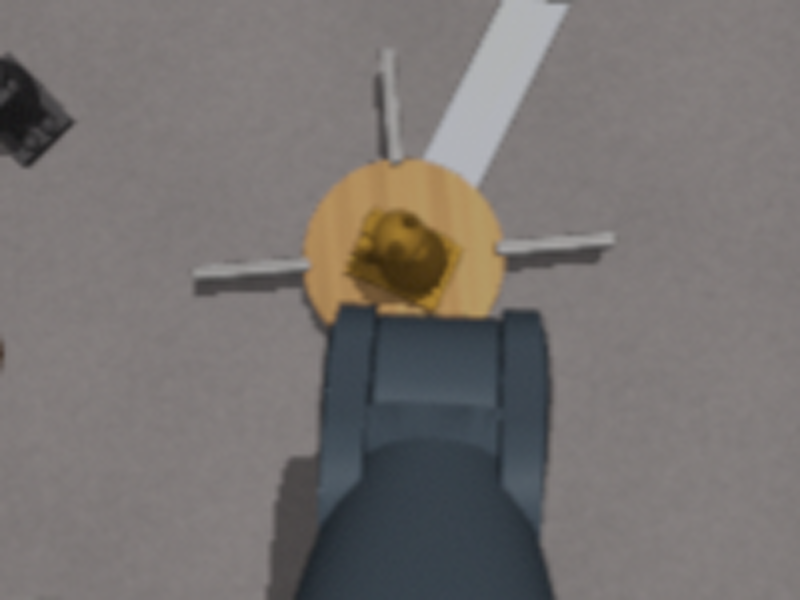

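The table has turned about 24° clockwise, with spoke tips now at (388,52), (612,240) and (195,275), and the cat rides along. Continuing.

```bash
python3 -m handwheel '[[[-0.001,-0.008,0,0,0,0,1],[-0.001,-0.007,0,0,0,0,1],[-0.001,-0.008,0,0,0,0,1],[0,-0.007,0,0,0,0,1],[0,-0.008,0,0,0,0,1],[0.001,-0.008,0,0,0,0,1],[0.001,-0.007,0,0,0,0,1],[0.001,-0.008,0,0,0,0,1],[0.002,-0.007,0,0,0,0,1],[0.002,-0.007,0,0,0,0,1],[0.003,-0.007,0,0,0,0,1],[0.003,-0.007,0,0,0,0,1]]]'
python3 -m handwheel '[[[0.003,-0.007,0,0,0,0,1],[0.003,-0.007,0,0,0,0,1],[0.004,-0.006,0,0,0,0,1],[0.005,-0.007,0,0,0,0,1],[0.004,-0.006,0,0,0,0,1],[0.005,-0.006,0,0,0,0,1],[0.005,-0.005,0,0,0,0,1],[0.006,-0.005,0,0,0,0,1],[0.006,-0.005,0,0,0,0,1],[0.005,-0.004,0,0,0,0,1],[0.003,-0.002,0,0,0,0,1],[0,0,0,0,0,0,1]]]'
python3 - <<'E'
from h import *
a=r.capture('top'); b=r.capture('scene')
cv2.imwrite('pics/t2.png',a[:,:,::-1]);cv2.imwrite('pics/s2.png',b[:,:,::-1])
A=cv2.resize(a[110:260,200:330,::-1],None,fx=3,fy=3,interpolation=cv2.INTER_CUBIC);B=cv2.resize(b[160:310,200:330,::-1],None,fx=3,fy=3,interpolation=cv2.INTER_CUBIC)
cv2.imwrite('pics/m2.png',np.hstack([A,B]))
E
```

```text
time_s: 5.45
ee_pos: [0.4437, 0.0804, 0.0363]
ee_rot: [1.0, 0.0, -0.0, -0.0]
wrist_force: [1.0, -2.0, 0.2]
grip_width: -0.0
time_s: 6.45
ee_pos: [0.4933, 0.1402, 0.0363]
ee_rot: [1.0, 0.0, 0.0, -0.0]
wrist_force: [0.4, 0.1, 0.4]
grip_width: 0.0003
```

View pics/m2.png

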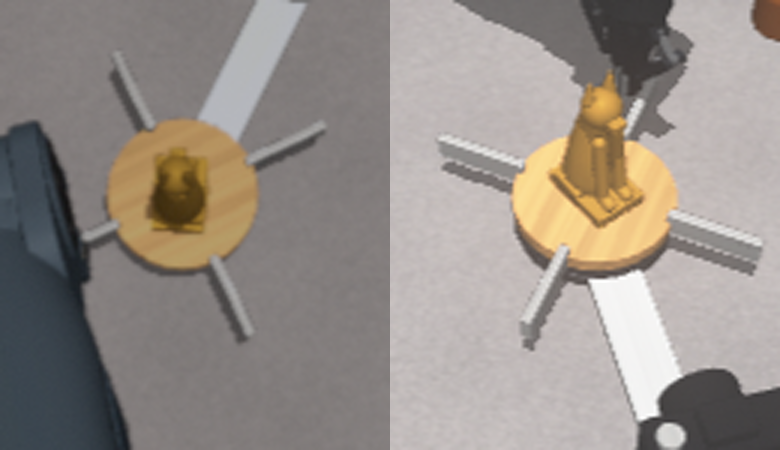

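The table has turned about 90°. Spoke tips are at (118,55), (323,126) and (250,333), and the cat looks roughly along +x (up in the top view). I'll measure the remainder.

```bash
python3 - <<'E'
from h import *
f=lambda p,x,y:(np.array(p,float)+.5)/3-.5+[x,y]
C=np.array([.575,.0213])
t=ray('top',f([(118,55),(323,126),(250,333)],200,110),.054)[:,:2]-[.5734,.0215]; print(np.degrees(np.arctan2(t[:,1],t[:,0])))
t=ray('scene',f([(440-390,140),(760-390,242),(527-390,325)],200,160),.054)[:,:2]-[.5769,.021]; print(np.degrees(np.arctan2(t[:,1],t[:,0])))
w=ray('scene',f([(549-390,183),(598-390,225),(642-390,200)],200,160),.045)[:,:2]
for i in(0,1): d=w[i+1]-w[i];print(np.linalg.norm(d),np.degrees(np.arctan2(d[1],d[0])))
s=r.sense()['ee_pos'][:2]-C; print(np.linalg.norm(s),np.degrees(np.arctan2(s[1],s[0])))
p=np.array(r.sense()['ee_pos'][:2])
E
```

```text
[  25.71590751  -63.20269    -152.89533577]
[-152.10411765   27.2269275   -62.64620762]
0.06693007750557144 1.8932670262946845
0.051334070228653085 85.22291661826594
0.1444243526480288 124.91732226610071
```

```bash
python3 - <<'E'
from h import *
C=np.array([.575,.0213]);p=r.sense()['ee_pos'][:2].copy()
for t in np.radians([124,122,119.5,117,114.5,112,109.5,107.5,106,105]):
    q=C+.145*np.array([np.cos(t),np.sin(t)]); d=np.round(q-p,3); p=p+d
    print(f"[{d[0]:.3f},{-d[1]:.3f},0,0,0,0,1],",end='')
E
```

```text
[0.002,-0.002,0,0,0,0,1],[0.004,-0.003,0,0,0,0,1],[0.005,-0.003,0,0,0,0,1],[0.006,-0.003,0,0,0,0,1],[0.006,-0.003,0,0,0,0,1],[0.005,-0.002,0,0,0,0,1],[0.006,-0.002,0,0,0,0,1],[0.005,-0.002,0,0,0,0,1],[0.004,-0.001,0,0,0,0,1],[0.002,-0.001,0,0,0,0,1],
```

```bash
python3 -m handwheel '[[[0.002,-0.002,0,0,0,0,1],[0.004,-0.003,0,0,0,0,1],[0.005,-0.003,0,0,0,0,1],[0.006,-0.003,0,0,0,0,1],[0.006,-0.003,0,0,0,0,1],[0.005,-0.002,0,0,0,0,1],[0.006,-0.002,0,0,0,0,1],[0.005,-0.002,0,0,0,0,1],[0.004,-0.001,0,0,0,0,1],[0.002,-0.001,0,0,0,0,1],[0,0,0,0,0,0,1]]]'
python3 - <<'E'
from h import *
a=r.capture('top'); b=r.capture('scene')
cv2.imwrite('pics/t3.png',a[:,:,::-1]);cv2.imwrite('pics/s3.png',b[:,:,::-1])
A=cv2.resize(a[120:240,205:320,::-1],None,fx=3.4,fy=3.4,interpolation=cv2.INTER_CUBIC);B=cv2.resize(b[170:290,210:325,::-1],None,fx=3.4,fy=3.4,interpolation=cv2.INTER_CUBIC)
cv2.imwrite('pics/m3.png',np.hstack([A,B])); print(A.shape)
E
```

```text
time_s: 7.47
ee_pos: [0.538, 0.1619, 0.0363]
ee_rot: [1.0, 0.0, 0.0, -0.0]
wrist_force: [0.5, 0.1, 0.5]
grip_width: -0.0002
(408, 391, 3)
```

View pics/m3.png

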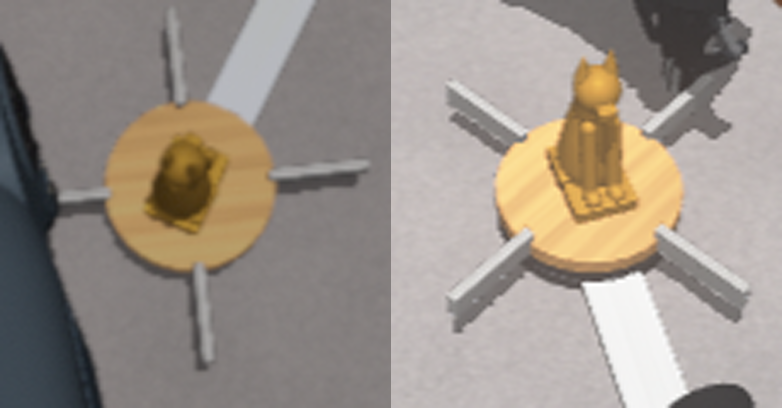

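```bash
cat > meas.py <<'E'
from h import *
import sys
def spokefit(n,im,th0,C,z=.054):
    # sharpen: maximise brightness of the projected upper spoke faces, vs. neighbours
    g=cv2.GaussianBlur(cv2.cvtColor(im,cv2.COLOR_RGB2GRAY).astype(np.float32),(0,0),.6)
    best=[]
    R=np.linspace(.095,.155,60)
    for th in np.arange(th0-8,th0+8,.1):
        v=0
        for k in SP[n]:
            t=np.radians(th+90*k)
            for off in np.linspace(-.004,.004,5):
                P=np.c_[C[0]+R*np.cos(t)-off*np.sin(t),C[1]+R*np.sin(t)+off*np.cos(t),0*R+z]
                uv=proj(n,P).astype(np.float32)
                v+=cv2.remap(g,uv[:,:1],uv[:,1:],cv2.INTER_LINEAR).mean()
        best.append((v,th))
    b=np.array(best); i=b[:,0].argmax(); return b[i,1],b[i,0]
E
python3 - <<'E'
import meas; from meas import *
f=lambda p,x,y:(np.array(p,float)+.5)/3.4-.5+[x,y]
t=ray('top',f([(170,12),(367,165),(207,362)],205,120),.054)[:,:2]-[.5734,.0215]; print(np.degrees(np.arctan2(t[:,1],t[:,0])))
t=ray('scene',f([(57,87),(61,306),(356,293)],210,170),.054)[:,:2]-[.5769,.021]; print(np.degrees(np.arctan2(t[:,1],t[:,0])))
w=ray('scene',f([(158,152),(183,222),(246,210)],210,170),.045)[:,:2]
for i in(0,1): d=w[i+1]-w[i];print(np.linalg.norm(d),np.degrees(np.arctan2(d[1],d[0])))
I=lambda p:cv2.imread(p)[:,:,::-1].copy()
CT,CS=(.5734,.0215),(.5769,.0210)
for nm,th,ks in(('0',28,[0,1,2,3]),('2',27,[0,2,3]),('3',7,[0,2,3])):
    meas.SP={'top':[0,1,2,3] if nm=='0' else [0,3],'scene':ks}
    if nm!='0': meas.SP['top']=[0,3,]
    out=[]
    for n,C in(('top',CT),('scene',CS)):
        im=I(f'pics/{n}0.png' if nm=='0' else f'pics/{n[0]}{nm}.png')
        bb=max(((spokefit(n,im,th,(C[0]+dx,C[1]+dy)),dx,dy) for dx in(-.002,0,.002) for dy in(-.002,0,.002)),key=lambda b:b[0][1])
        out.append(bb)
    print(nm,out)
E
```

```text
[   7.42980685  -82.38552768 -172.95580966]
[-170.84954919  -81.09145476    6.36582775]
0.0769248864222834 -25.336076660830006
0.053064986212452814 63.67621472989543Traceback (most recent call last):
  File "<stdin>", line 15, in <module>
  File "<stdin>", line 15, in <genexpr>
  File "meas.py", line 14, in spokefit
    uv=proj(n,P).astype(np.float32)
       ~~~~^^^^^
  File "h.py", line 6, in proj
    K,d,T=cal(n); P=np.atleast_2d(P).astype(float); R=np.diag([1,-1,-1.])@T[:3,:3].T
          ~~~^^^
  File "h.py", line 4, in cal
    c=r.calibration(n); K=np.array([[c['fx'],0,c['cx']],[0,c['fy'],c['cy']],[0,0,1.]]); return K,np.array([c['k1'],0,0,0,0.]),np.array(c['pose'])
ValueError: time passes only in moves, steps and waits
```

```bash
python3 - <<'E'
from station import r
import pickle; pickle.dump({n:dict(r.calibration(n)) for n in('top','scene')},open('cal.pkl','wb'))
E
sed -i "s/^    c=r.calibration(n); K/    c=CAL[n]; K/; s/^from station import r/from station import r\nimport pickle; CAL=pickle.load(open('\.\/cal.pkl','rb'))/" h.py
cat > run.py <<'E'
import meas; from meas import *
I=lambda p:cv2.imread(p)[:,:,::-1].copy()
CT,CS=(.5734,.0215),(.5769,.0210)
import sys
def go(nm,th,kt,ks):
    meas.SP={'top':kt,'scene':ks}
    for n,C in(('top',CT),('scene',CS)):
        im=I(f'pics/{n}0.png' if nm=='0' else f'pics/{n[0]}{nm}.png')
        bb=max(((spokefit(n,im,th,(C[0]+dx,C[1]+dy)),dx,dy) for dx in(-.002,0,.002) for dy in(-.002,0,.002)),key=lambda b:b[0][1])
        print(nm,n,bb)
E
time python3 - <<'E'
from run import *
go('0',28,[0,1,2,3],[0,1,2,3]);go('2',27,[0,3,1],[0,2,3]);go('3',7,[0,3],[0,2,3])
E
```

```text
0 top ((np.float64(28.000000000000114), np.float64(2628.164794921875)), 0.002, -0.002)
0 scene ((np.float64(28.000000000000114), np.float64(3821.0517578125)), -0.002, 0)
2 top ((np.float64(27.000000000000114), np.float64(1811.132080078125)), 0.002, -0.002)
2 scene ((np.float64(26.500000000000107), np.float64(3026.037353515625)), -0.002, 0.002)
3 top ((np.float64(7.899999999999999), np.float64(1445.38623046875)), 0.002, -0.002)
3 scene ((np.float64(7.099999999999998), np.float64(3039.837890625)), -0.002, 0.002)
real	0m39.068s
user	0m38.747s
sys	0m0.305s
```

```bash
cat > ov.py <<'E'
from h import *
def ov(n,p,box,f,z,cs):
    im=cv2.imread(p); x0,y0,x1,y1=box
    A=cv2.resize(im[y0:y1,x0:x1],None,fx=f,fy=f,interpolation=cv2.INTER_CUBIC); A=cv2.convertScaleAbs(A,alpha=1.4)
    for (cx,cy,yaw,col) in cs:
        t=np.radians(yaw); R=np.array([[np.cos(t),-np.sin(t)],[np.sin(t),np.cos(t)]])
        q=np.array([(.038,.027),(-.038,.027),(-.038,-.027),(.038,-.027)])@R.T+[cx,cy]
        uv=(proj(n,np.c_[q,np.full(4,z)])-[x0,y0]+.5)*f-.5
        cv2.polylines(A,[np.round(uv).astype(int)],True,col,1)
    return A
E
python3 - <<'E'
from ov import *
G=(0,255,0);R=(0,0,255)
A=ov('top','pics/t3.png',(235,150,285,200),8,.046,[])
A2=ov('top','pics/t3.png',(235,150,285,200),8,.046,[(.573,.0195,-20.7,G),(.573,.0195,-26,R)])
B=ov('scene','pics/s3.png',(245,180,295,250),8,.044,[])[-400:]
B2=ov('scene','pics/s3.png',(245,180,295,250),8,.044,[(.571,.022,-20.7,G),(.571,.022,-26,R)])[-400:]
cv2.imwrite('pics/o3a.png',np.hstack([A,A2]));cv2.imwrite('pics/o3b.png',np.hstack([B,B2]))
E
```

```text
(no output)
```

View pics/o3a.png

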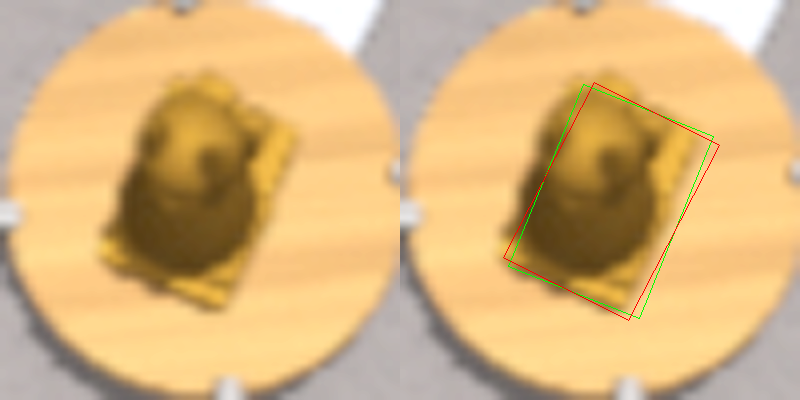

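View pics/o3b.png

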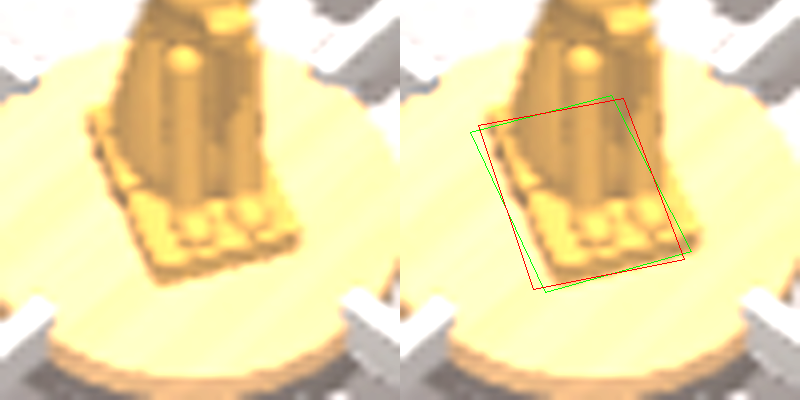

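The drawn foot outline fits at about −20.8° in both views: green is parallel to the foot edges (scene (160,283)–(300,243)), red at −26° is not. The spokes have turned 110.5°, so the cat has not slipped. It needs about 4° more.

```bash
python3 -m handwheel '[[[0.002,-0.0005,0,0,0,0,1],[0.003,-0.0005,0,0,0,0,1],[0.003,-0.0005,0,0,0,0,1],[0.002,-0.0005,0,0,0,0,1],[0.0005,0,0,0,0,0,1],[0,0,0,0,0,0,1]]]'
cat > look.py <<'E'
import sys; from ov import *
k=sys.argv[1]; y=float(sys.argv[2])
for n in('top','scene'): cv2.imwrite(f'pics/{n[0]}{k}.png',r.capture(n)[:,:,::-1])
G=(0,255,0)
B=(245,180,295,250)
A=ov('top',f'pics/t{k}.png',(235,150,285,200),8,.046,[(.571,.023,y,G)])
C=ov('scene',f'pics/s{k}.png',B,8,.044,[(.572,.025,y,G)])[-400:]
cv2.imwrite(f'pics/o{k}.png',np.hstack([A,C]))
E
python3 look.py 4 -24.9; python3 -c "
from run import *
go('4',3.5,[0,3],[0,2,3])"
```

```text
time_s: 8.07
ee_pos: [0.5482, 0.1638, 0.0363]
ee_rot: [1.0, 0.0, 0.0, -0.0]
wrist_force: [-0.7, 0.4, -0.1]
grip_width: 0.0004
4 top ((np.float64(3.99999999999997), np.float64(1438.65380859375)), 0.002, -0.002)
4 scene ((np.float64(3.1999999999999726), np.float64(3047.784423828125)), -0.002, 0.002)
```

View pics/o4.png

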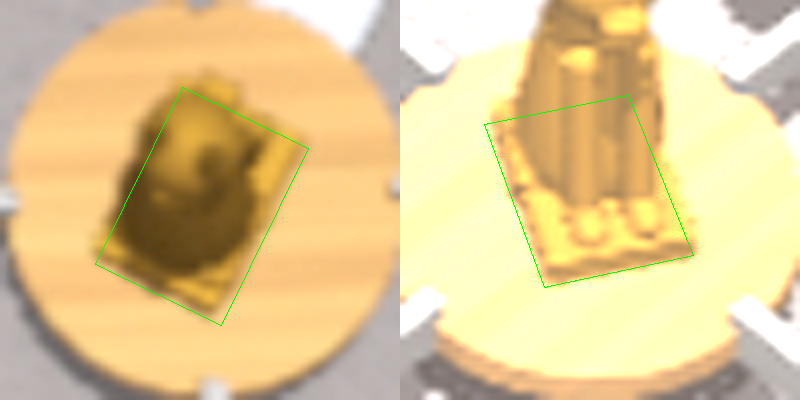

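The foot outline at −24.9° is parallel to the foot edges in both views. The spokes read 3.6°, which puts the cat at about −24.6°. I'll back off and clear the finger, then triangulate the button.

```bash
python3 -m handwheel '[[[-0.005,0,0,0,0,0,1],[-0.01,0,0,0,0,0,1],[-0.015,0,0,0,0,0,1],[-0.015,0,-0.01,0,0,0,1],[-0.01,0,-0.03,0,0,0,1],[-0.01,0,-0.04,0,0,0,1],[-0.01,0,-0.04,0,0,0,1],[-0.01,0,-0.04,0,0,0,1],[-0.01,0,-0.03,0,0,0,1],[-0.01,0,-0.02,0,0,0,1],[0,0,0,0,0,0,1]]]'
python3 - <<'E'
from h import *
for n in('top','scene'): cv2.imwrite(f'pics/{n[0]}5.png',r.capture(n)[:,:,::-1])
a=cv2.imread('pics/t5.png');b=cv2.imread('pics/s5.png')
z=lambda im,x0,y0,w,h,f:cv2.resize(im[y0:y0+h,x0:x0+w],None,fx=f,fy=f,interpolation=cv2.INTER_CUBIC)
cv2.imwrite('pics/btn.png',np.hstack([z(a,360,185,50,50,8),z(b,100,250,50,50,8)]))
E
```

```text
time_s: 9.08
ee_pos: [0.4421, 0.1641, 0.2507]
ee_rot: [1.0, 0.0, 0.003, -0.001]
wrist_force: [0.1, 0.8, -0.5]
grip_width: 0.0002
```

View pics/btn.png

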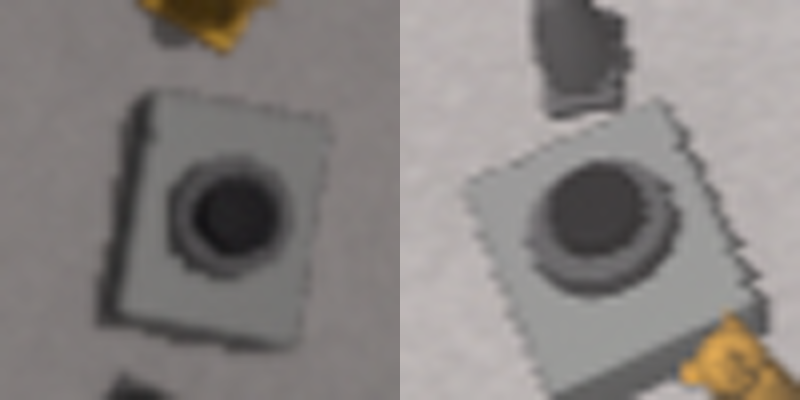

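View pics/s5.png

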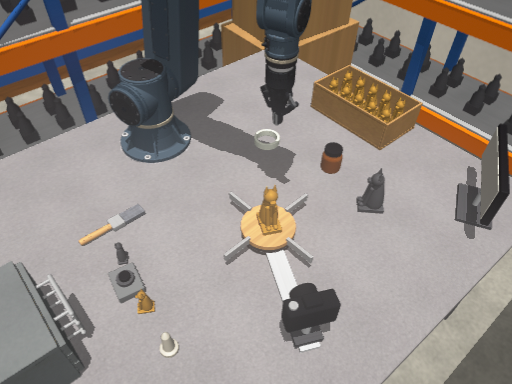

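In the close-ups the button top is at (236,215) in the top view and (597,210) in the scene view, and the finger is clear of the turntable. Triangulating the button.

```bash
python3 - <<'E'
from h import *
t=(np.array([[236,215.]])+.5)/8-.5+[360,185]; s=(np.array([[197,210.]])+.5)/8-.5+[100,250]
for z in np.arange(.03,.06,.003): a,b=ray('top',t,z)[0],ray('scene',s,z)[0]; print(round(z,3),a[:2].round(4),b[:2].round(4),np.linalg.norm(a-b).round(4))
E
python3 -c "
from run import *
go('5',3.5,[0,1,2,3],[0,1,2,3])"
```

```text
0.03 [ 0.469  -0.3743] [ 0.4582 -0.3684] 0.0123
0.033 [ 0.4688 -0.3734] [ 0.4603 -0.3688] 0.0097
0.036 [ 0.4686 -0.3726] [ 0.4624 -0.3693] 0.007
0.039 [ 0.4684 -0.3717] [ 0.4645 -0.3697] 0.0044
0.042 [ 0.4682 -0.3709] [ 0.4667 -0.3701] 0.0018
0.045 [ 0.4681 -0.37  ] [ 0.4688 -0.3705] 0.0009
0.048 [ 0.4679 -0.3692] [ 0.4709 -0.3709] 0.0035
0.051 [ 0.4677 -0.3683] [ 0.473  -0.3713] 0.0061
0.054 [ 0.4675 -0.3675] [ 0.4751 -0.3718] 0.0088
0.057 [ 0.4673 -0.3666] [ 0.4773 -0.3722] 0.0114
5 top ((np.float64(3.4999999999999716), np.float64(2806.317138671875)), 0.002, -0.002)
5 scene ((np.float64(3.399999999999972), np.float64(3895.581298828125)), -0.002, 0.002)
```

Spokes are at 3.45°, so the cat is at about −24.75° against the −24.9° target. The button top is at about (0.468, −0.3705, 0.044). Moving over it.

```bash
python3 -m handwheel '[[[0.0015,0.03,0,0,0,0,1],[0.0015,0.03,0,0,0,0,1],[0.0015,0.03,0,0,0,0,1],[0.0015,0.03,0,0,0,0,1],[0.0015,0.03,0,0,0,0,1],[0.0015,0.03,0,0,0,0,1],[0.0015,0.03,0,0,0,0,1],[0.0015,0.03,0,0,0,0,1],[0.0015,0.03,0,0,0,0,1],[0.0015,0.03,0,0,0,0,1],[0.0015,0.03,0,0,0,0,1],[0.0015,0.03,0,0,0,0,1]]]'
python3 -m handwheel '[[[0.001,0.03,0,0,0,0,1],[0.001,0.03,0,0,0,0,1],[0.001,0.03,0,0,0,0,1],[0.001,0.03,0,0,0,0,1],[0.001,0.03,0,0,0,0,1],[0.001,0.024,0,0,0,0,1],[0,0,0,0,0,0,1]]]'
```

```text
time_s: 10.18
ee_pos: [0.46, -0.1977, 0.2444]
ee_rot: [1.0, -0.0, -0.001, -0.001]
wrist_force: [0.3, 0.8, -0.2]
grip_width: -0.0003
time_s: 10.77
ee_pos: [0.4663, -0.3739, 0.2432]
ee_rot: [1.0, -0.001, -0.001, -0.001]
wrist_force: [-1.2, -0.2, -0.5]
grip_width: -0.0
```

```bash
python3 -m handwheel '[[[0.002,-0.002,0.03,0,0,0,1],[0,0,0.035,0,0,0,1],[0,0,0.035,0,0,0,1],[0,0,0.03,0,0,0,1],[0,0,0.025,0,0,0,1],[0,0,0.015,0,0,0,1],[0,0,0.008,0,0,0,1],[0,0,0,0,0,0,1],[0,0,0,0,0,0,1]]]'
python3 - <<'E'
from h import *
a,b=r.capture('top'),r.capture('scene')
z=lambda im,x0,y0,w,h,f:cv2.resize(im[y0:y0+h,x0:x0+w,::-1],None,fx=f,fy=f,interpolation=cv2.INTER_CUBIC)
cv2.imwrite('pics/b6.png',np.hstack([z(a,345,165,80,100,5),z(b,85,215,80,100,5)])); s=r.sense();print(s['ee_pos'],s['wrist_force'])
E
```

```text
time_s: 11.52
ee_pos: [0.4687, -0.3679, 0.068]
ee_rot: [1.0, 0.0, -0.0, -0.0]
wrist_force: [-0.1, -0.7, -0.5]
grip_width: 0.0001
[ 0.46953755 -0.36860121  0.06931018] [ 0.05181895 -0.51552673  0.31799108]
```

View pics/b6.png

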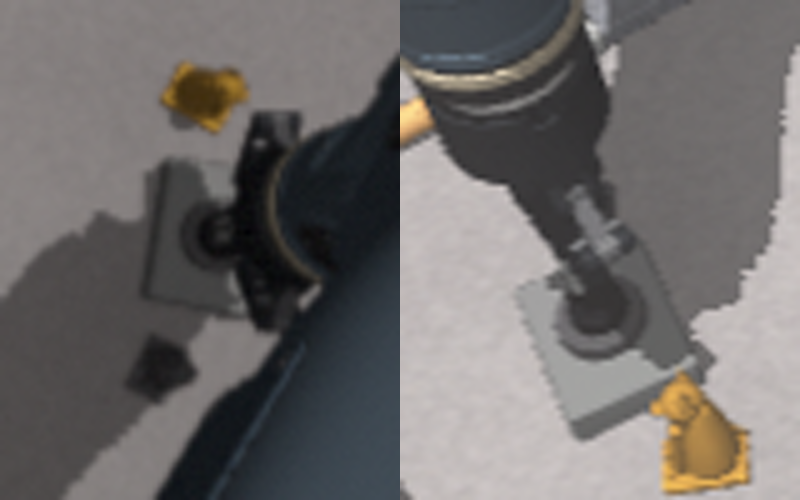

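The fingertip is above the button (top view (220,235), scene view (600,300)), and both small cats are clear. I'll lower gently and watch the force.

```bash
python3 -m handwheel '[[[-0.001,0.002,0.01,0,0,0,1],[0,0,0.008,0,0,0,1],[0,0,0.003,0,0,0,1],[0,0,0,0,0,0,1],[0,0,0,0,0,0,1]]]'; python3 -m handwheel '[[[0,0,0.003,0,0,0,1],[0,0,0,0,0,0,1]]]';python3 -m handwheel '[[[0,0,0.002,0,0,0,1],[0,0,0,0,0,0,1]]]'
```

```text
time_s: 12.03
ee_pos: [0.4677, -0.3703, 0.0471]
ee_rot: [1.0, -0.0, -0.0, -0.0]
wrist_force: [-0.4, -0.2, 2.7]
grip_width: -0.0003
time_s: 12.2
ee_pos: [0.468, -0.3704, 0.0442]
ee_rot: [1.0, 0.0, 0.0, 0.0]
wrist_force: [-1.4, -0.0, 2.7]
grip_width: 0.0001
time_s: 12.37
ee_pos: [0.4681, -0.3704, 0.0423]
ee_rot: [1.0, 0.0, 0.0, 0.0]
wrist_force: [-1.2, 0.1, 3.9]
grip_width: 0.0001
```

```bash
python3 -m handwheel '[[[0,0,0.001,0,0,0,1],[0,0,0,0,0,0,1]]]';python3 -m handwheel '[[[0,0,0.001,0,0,0,1],[0,0,0,0,0,0,1]]]'
```

```text
time_s: 12.53
ee_pos: [0.4681, -0.3705, 0.042]
ee_rot: [1.0, 0.0, 0.0, 0.0]
wrist_force: [-2.3, 0.8, 7.5]
grip_width: 0.0
time_s: 12.7
ee_pos: [0.4681, -0.3705, 0.0418]
ee_rot: [1.0, 0.0, 0.0, 0.0]
wrist_force: [-4.3, 2.5, 14.9]
grip_width: -0.0
```

The stop is stiff at z = 0.042: force rises from 4 N to 15 N with no further travel, about 6 mm below first contact. The button is fully down, so I'll release and move clear.

```bash
python3 -m handwheel '[[[0,0,0,0,0,0,1],[0,0,-0.004,0,0,0,1],[0,0,-0.008,0,0,0,1],[0,0,-0.02,0,0,0,1],[0,0,-0.03,0,0,0,1],[0,0,-0.035,0,0,0,1],[0,0,-0.035,0,0,0,1],[0,0,-0.035,0,0,0,1],[0,0,-0.02,0,0,0,1],[0,0,0,0,0,0,1]]]'
python3 -m handwheel '[[[-0.03,0.01,0,0,0,0,1],[-0.03,0.01,0,0,0,0,1],[-0.03,0.01,0,0,0,0,1],[-0.03,0.01,0,0,0,0,1],[-0.03,0.01,0,0,0,0,1],[-0.02,0.01,0,0,0,0,1],[0,0,0,0,0,0,1],[0,0,0,0,0,0,1]]]'
python3 look.py 7 -24.9; python3 -c "
from run import *
go('7',3.5,[0,1,2,3],[0,1,2,3])
a=cv2.imread('pics/t7.png');b=cv2.imread('pics/s7.png')
z=lambda im,x0,y0,w,h,f:cv2.resize(im[y0:y0+h,x0:x0+w],None,fx=f,fy=f,interpolation=cv2.INTER_CUBIC)
cv2.imwrite('pics/b7.png',np.hstack([z(a,345,165,80,100,5),z(b,85,215,80,100,5)]))"
```

```text
time_s: 13.53
ee_pos: [0.4695, -0.3714, 0.2326]
ee_rot: [1.0, 0.0, 0.003, 0.002]
wrist_force: [0.6, 0.3, -0.1]
grip_width: 0.0003
time_s: 14.2
ee_pos: [0.2969, -0.4306, 0.227]
ee_rot: [1.0, -0.001, -0.0, -0.0]
wrist_force: [0.7, 0.4, 0.1]
grip_width: 0.0001
7 top ((np.float64(3.4999999999999716), np.float64(2630.50390625)), 0.002, -0.002)
7 scene ((np.float64(3.399999999999972), np.float64(3885.072265625)), -0.002, 0.002)
```

View pics/o7.png

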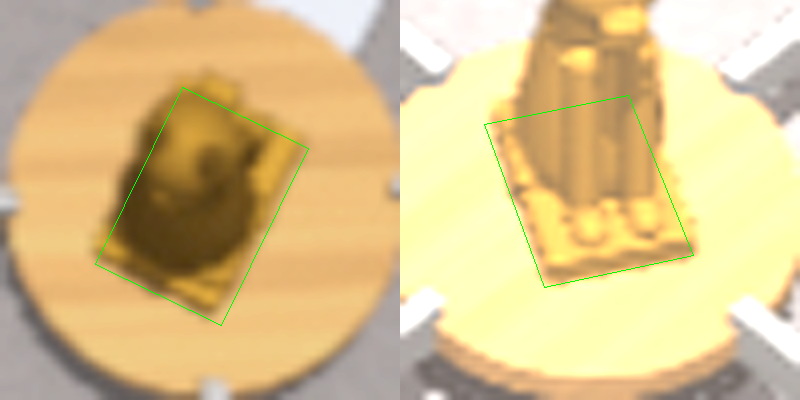

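View pics/s7.png

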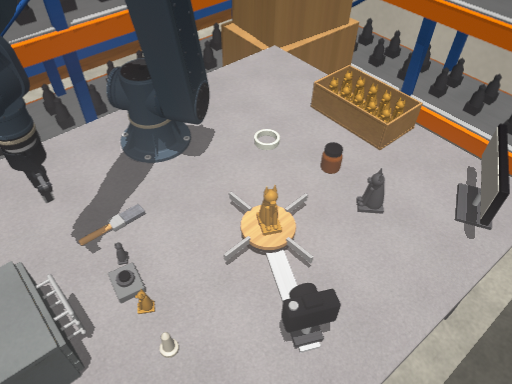

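View pics/b7.png

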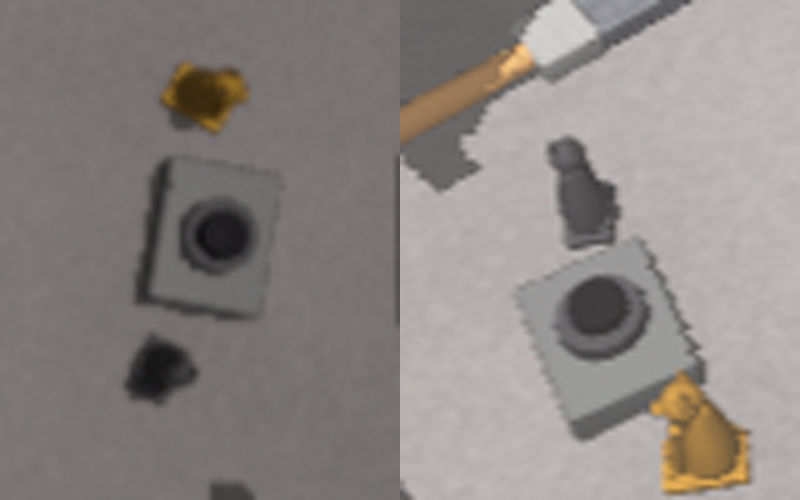

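The button has sprung back (raised top at (222,235) in the top view and (598,303) in the scene view). Both small cats stand as before, the table is still at 3.45°, and the arm is clear. Handing in.

```bash
python3 -c "
from station import r
print(r.close_job())"
```

```text
the job is handed in; nothing more can be done
None
```

The cat now looks into the camera to within my measuring error, and the shutter was pressed once, after that, and released. I handed the job in at about 14.3 s; no verdict was reported.

- **Turning:** I pushed one spoke about 114.5° clockwise with the closed fingertip. The spokes' turn puts the cat's heading at about −24.75°, against about −24.9° for the camera direction, with roughly 1° of uncertainty. In both views the foot's edges run parallel to an outline drawn at −24.9°. The table was at rest before the press and read the same after it.
- **Shutter:** The fingertip met a stiff stop about 6 mm below the estimated first contact, with the force rising from 4 N to 15 N. In the last pictures the button is up again and the arm is clear.
- **Other objects:** Nothing else appears moved in the last pictures.
- **Checks that disagreed:**
  - About 4° before the end, one quick foot-corner reading gave −25° while the spokes gave −20.7°. An outline overlay in both views agreed with the spokes, so I went by those.
  - The two cameras put the turntable's centre about 3.5 mm apart in x, within the stated calibration error, so I took the mean.

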